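Set the kettle on the cork mat, spout to the mug

TASK

Stand the white enamel kettle upright in the middle of the round cork mat, with its spout pointing straight at the pink and white mug on the counter (not at the drinking glass), ready for pouring. Leave the mug and the glass where they are.

Things in the scene. Friction and masses are not known exactly. Their poses are not given: they have to be found in the camera images.
- kettle_grip (a point): Middle of the brown wooden grip (108 mm long, 22 wide, 27 tall, level) on top of the kettle's fixed hoop handle; 198 mm over the foot, on the upright axis of the round body. x axis: level, along the grip, out towards the spout (tip 145 mm out, 100 mm over the foot). y: level, across the grip (squeeze along y). z: up. Free air under the grip down to the lid knob, 141 mm over the foot.
- kettle: The small white enamel kettle, loose, about 0.4 to 0.65 kg, lid fixed; round body 180 mm across, foot about 160 mm, 211 mm tall with the handle. Spout and handle lie in one upright plane. Origin: level with the underside of the foot, 19 mm off the upright axis; z up. Take place and direction from kettle_grip.
- mat_middle (a point): A fixed round cork mat, brown, 190 mm across and 6 mm thick, lying on the counter. This point is the middle of its top face, 6 mm over the counter.
- mug_middle (a point): The mug: pink above and white below, 90 mm across its rim and 105 mm tall, with a handle that stands 31 mm out at one side. This point is the middle of its round body, half-way up (52 mm over the counter). It stands either at the back of the counter or at its right edge, 0.2 to 0.4 m from the mat's middle; the drinking glass stands at the other place.
- glass_middle (a point): The drinking glass: clear, round, without a handle, 81 mm across and 92 mm tall. This point is its middle, half-way up.

How it is judged (in metres and radians):
At the end, for the whole second after the job is handed in: The kettle stands upright (within 6 degrees) and at rest on the cork mat, the middle of its grip within 25 mm of the mat's middle seen from above, and the line of its spout, drawn on forwards, passes within 70 mm of the middle of the mug (horizontal distance between kettle_grip and mat_middle below 0.025 m and z of kettle_grip in the frame of mat_middle between 0.185 and 0.205 m and angle between kettle_grip's own z axis and vertical below 0.1 rad and x of mug_middle in the frame of kettle_grip above 0.1 m and y of mug_middle in the frame of kettle_grip between -0.07 and 0.07 m and linear speed of kettle below 0.02 m/s); the robot touches nothing.
It fails at once if the mug is pushed more than 20 mm from its place or tipped over (distance of mug_middle from where it was at the start of the episode above 0.02 m or angle between mug_middle's own z axis and vertical above 0.3 rad).
It fails at once if the glass is pushed more than 20 mm from its place or tipped over (distance of glass_middle from where it was at the start of the episode above 0.02 m or angle between glass_middle's own z axis and vertical above 0.3 rad).
It also fails if it takes over 35 s, if anything falls off the work surface, if the arm or the gripper's body presses on something with over 40 N, if the wrist force passes 120 N, or if a joint passes its speed limit or range.

ROBOT

A 6-joint arm with a two-finger parallel gripper is mounted at the origin on a cart in front of the work surface, level with it; the furniture and walls round the work are solid. World frame = base frame: x ahead of the robot, y to its left, z up, the work surface at z = 0. Lengths are in mm, angles in rad, forces in N, time in s.
With the tool pointing down it reaches from about 375 to 925 mm from the base axis. Payload 5.7 kg.
Tool frame: the origin (TCP) lies at the very end of the fingers, on their centre line; the grasp point (between the pads) lies 19 mm behind it; z points along the fingers, y is the direction in which the jaws open and shut (so a half turn about z gives the same grasp; the last joint's range is limited). The gripper opens to 88 mm and grips with 3 to 60 N. Pads are 20 mm wide; open, the fingers measure 115 mm over their backs; the gripper's body (75 mm by 178 mm) begins 61 mm behind the grasp point.
Start: joints at [1.122, 0.359, 1.51, -0, 1.272, -0.115], TCP at [196.573, 566.852, 222.623] pointing down, gripper open.
Joint ranges: [-2.97, 2.97], [-1.01, 2.36], [0.21, 2.38], [-0.96, 4.11], [0.2, 2.71], [-2.98, 2.98]. Speed limits (rad/s): [2.39, 2.39, 3.14, 3.14, 3.14, 3.14].

INTERFACE

Orientations are given as a unit quaternion [w, x, y, z].
In Python, from bench import manip gives the robot as it stands. The module is installed in compiled form; this text tells all that it offers.
- The arm moves only by the shell command python3 -m inch 'ROWS'. ROWS is JSON, a list that holds one entry, the list of rows, each a list of 7 numbers: the shift along the tool's x, y, z in cm, then the turn, a rotation vector about the tool's x, y, z in degrees, then the finger opening in cm, from 0 to 8.78. In form: [[[tx, ty, tz, rx, ry, rz, hand], ...]]. A call has 1 to 12 rows; each row is the pose to reach, as a shift and turn from the pose commanded when the call began, along the tool's axes at that moment; what a row does not reach only later rows make up. A row lasts 1/8 s, in which the tool goes at most 62.5 mm and 10.7 degrees, less where a joint would pass 70% of its speed; a pose out of reach is approached as far as the arm can. A call with a gripper value outside its range is refused whole. The fingers move at their own pace and stop on an object; the grip force is fixed at half the most. Time passes only in rows, so rows that repeat a pose let the fingers close. It gives the time, the measured TCP pose, the force and the opening at its end, in the units of the state.
- manip.get_state(): the state, without advancing time (a new reading comes with each control period).
- manip.capture(name): name is "side" or "top"; returns the picture (400x640x3 uint8, blue, green, red); there is no depth.
- manip.get_calibration(name): a dict with "fx", "fy", "cx", "cy" (pixels), "dist" ([k1, k2, p1, p2, k3] as OpenCV has them; the pictures are not rectified), "R" (3x3) and "t" (3): a world point X has camera coordinates R X + t. Camera axes: x right, y down, z forward; pixel columns grow to the right and rows downward; lengths in mm; the calibration is good to about 2 mm. A picture is of the moment at which its call begins. get_calibration takes no time and is no camera call.
- manip.sign_off(): hands the job in, once; it reports no verdict.
The state is a dict: "time_s": time; "joint_positions": joint angles; "qvel": joint speeds; "joint_torque": joint torques, N m; "ee_pos": TCP position; "ee_rot": TCP orientation; "force": force on the tool from outside, world axes, zero at the start; "torque": the same for the moment, N m; "width": opening from 0.0 (shut) to 1.0 (fully open).
Only numpy, scipy, OpenCV 4.12 (cv2) and the standard library are available. Lean on these libraries where they do the work, as an engineer would, in place of code of your own. Each camera call takes 0.05 s, during which the arm holds its last target.

## Working session

There is one attempt and no reset: what is moved stays moved. The work goes in short steps, Python scripts to look and compute and a shell command to move; the robot and the scene stay as the last step left them, time stands still between calls to the robot, and variables do not carry over. Pictures are saved under pics/ and viewed, and the job is handed in when it is done.

```bash
mkdir -p pics; python3 - <<'E'
from bench import manip
import cv2,numpy as np
for n in("side","top"):
    cv2.imwrite(f"pics/{n}0.png",manip.capture(n)); c=manip.get_calibration(n); print(n,c)
print(manip.get_state())
E
```

```text
side {'fx': 424.4003508731446, 'fy': 424.4003508731446, 'cx': 313.3007484505332, 'cy': 201.05015332613647, 'dist': array([0.00847294, 0.        , 0.        , 0.        , 0.        ]), 'R': array([[ 0.4302315 , -0.90255754,  0.01705101],
       [-0.65092536, -0.32325975, -0.68687649],
       [ 0.62545746,  0.28441697, -0.72657412]]), 't': array([-358.19545643,  467.41151888,  807.53530279])}
top {'fx': 428.6660744705696, 'fy': 428.6660744705696, 'cx': 320.48796437841463, 'cy': 201.882600510834, 'dist': array([-0.02092412,  0.        ,  0.        ,  0.        ,  0.        ]), 'R': array([[-0.02832766, -0.99959772,  0.00139238],
       [-0.97939518,  0.02747645, -0.20007532],
       [ 0.19995658, -0.00703136, -0.97977953]]), 't': array([-110.24900846,  625.77064437, 1100.41965418])}
{'time_s': 0.1, 'joint_positions': array([ 1.12189053e+00,  3.59424053e-01,  1.51130442e+00,  6.88650170e-07,
        1.27248700e+00, -1.15080017e-01]), 'qvel': array([-0.0006503 , -0.0033716 , -0.00049968,  0.0005087 ,  0.0008564 ,
       -0.00077257]), 'joint_torque': array([ 1.76182290e-03, -5.16357815e+01, -2.71408725e+01,  6.80057332e-02,
        2.76426732e-02, -4.79900109e-05]), 'ee_pos': array([196.32614732, 566.32770392, 221.90648429]), 'ee_rot': array([-2.26108144e-04,  1.66138982e-01,  9.86102013e-01, -7.79272510e-04]), 'force': array([ 0.13270371, -0.26991718,  0.11964981]), 'torque': array([-0.01162751,  0.02220078, -0.00288624]), 'width': 0.9999462799139425}
```

View pics/side0.png

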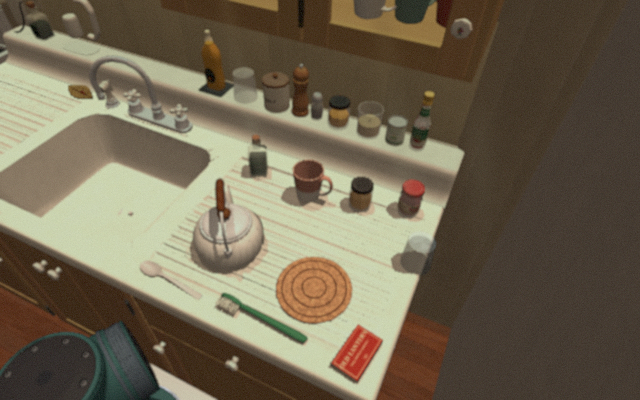

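View pics/top0.png

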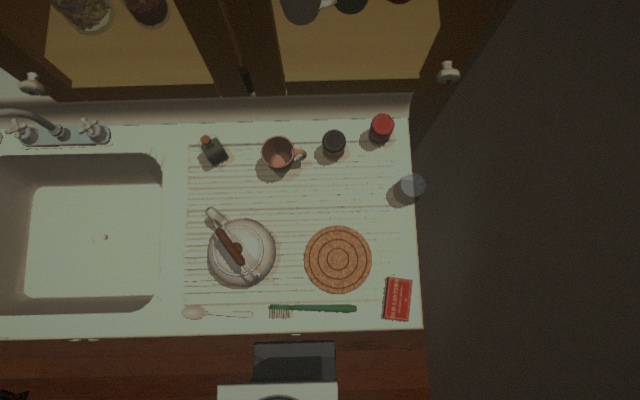

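The top picture shows the mat at (338,259), the mug at the back at (278,153) with its handle to the right, and the glass at (412,187). The kettle grip is around (229,247). I'll zoom in to see the spout side.

```bash
python3 - <<'E'
import cv2
a=cv2.imread("pics/top0.png")[190:310,180:390]; cv2.imwrite("pics/zt.png",cv2.convertScaleAbs(cv2.resize(a,None,fx=3.8,fy=3.8,interpolation=2),alpha=1.3))
a=cv2.imread("pics/side0.png")[160:290,170:370]; cv2.imwrite("pics/zs.png",cv2.resize(a,None,fx=4,fy=4,interpolation=2))
E
```

```text
(no output)
```

View pics/zt.png

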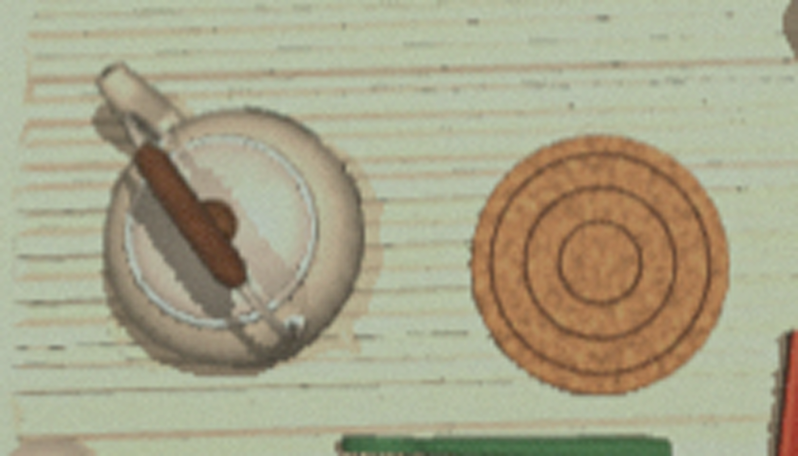

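View pics/zs.png

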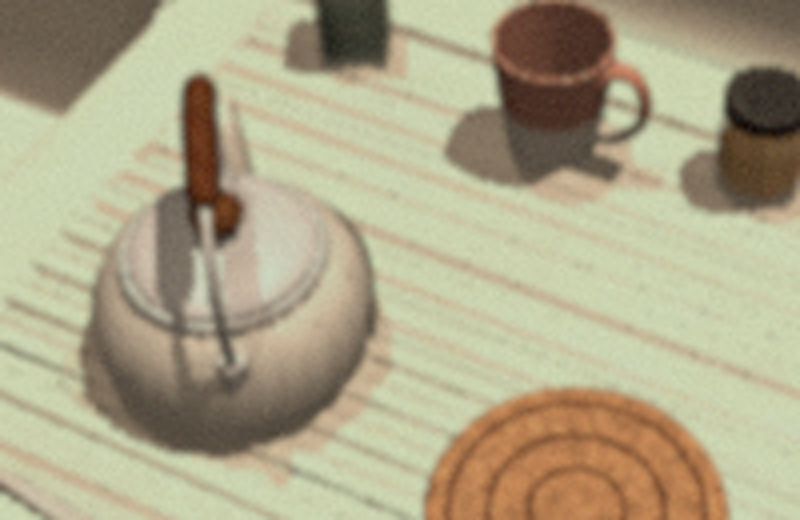

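```bash
cat > h.py <<'E'
import numpy as np,cv2
from bench import manip
from scipy.spatial.transform import Rotation as Ro
def ray(n,u,v,z):
    c=manip.get_calibration(n);K=np.array([[c['fx'],0,c['cx']],[0,c['fy'],c['cy']],[0,0,1]])
    p=cv2.undistortPoints(np.array([[[u,v]]],float),K,c['dist'])[0,0]
    o=-c['R'].T@c['t'];d=c['R'].T@np.array([p[0],p[1],1]);return (o+d*(z-o[2])/d[2])
def proj(n,X):
    c=manip.get_calibration(n);K=np.array([[c['fx'],0,c['cx']],[0,c['fy'],c['cy']],[0,0,1]])
    return cv2.projectPoints(np.array(X,float).reshape(-1,1,3),cv2.Rodrigues(c['R'])[0],c['t'],K,c['dist'])[0][:,0]
E
python3 - <<'E'
from h import *
t=lambda u,v:(180+u/3.8-.37,190+v/3.8-.37); s=lambda u,v:(170+u/4-.4,160+v/4-.4)
a=ray('top',*t(148,153),200);b=ray('top',*t(233,280),200);print('grip top',a,b,(a+b)/2,np.degrees(np.arctan2(*(a-b)[1::-1])))
a=ray('side',*s(199,86),200);b=ray('side',*s(203,195),200);print('grip side',a,b,(a+b)/2,np.degrees(np.arctan2(*(a-b)[1::-1])))
print('spout',ray('top',*t(113,74),100))
print('mat',ray('top',*t(600,263),6),ray('side',314,289,6))
print('mug rim',ray('side',*s(553,42),105),ray('top',278,152,105))
print('glass rim',ray('top',413,184,92),ray('side',420,247,92))
E
```

```text
grip top [533.82063798 115.47039714 200.        ] [454.0838027   62.00147312 200.        ] [493.95222034  88.73593513 200.        ] 33.8445176275451
grip side [526.83317865 108.76611715 200.        ] [453.57721983  56.46163982 200.        ] [490.20519924  82.61387849 200.        ] 35.5266929535004
spout [603.78572129 164.12054849 100.        ]
mat [ 471.40310768 -170.97736532    6.        ] [ 466.68671999 -176.20027574    6.        ]
mug rim [751.0523537  -19.86255712 105.        ] [753.49900635 -17.57999558 105.        ]
glass rim [ 658.38987006 -376.18827856   92.        ] [ 637.44894996 -378.48388885   92.        ]
```

Both cameras agree: the spout points back-left at a yaw of about 34°, the grip is near (492,86), the mat near (469,-174) and the mug near (752,-19). Now I'll move to hover over the grip.

```bash
python3 -m inch '[[[-3.6,-3,-2.8,0,0,10.5,8.7],[-7.3,-6,-2.8,0,0,21,8.7],[-10.9,-8.9,-2.8,0,0,31.6,8.7],[-14.6,-11.9,-2.8,0,0,42.2,8.7],[-18.2,-14.9,-2.8,0,0,52.7,8.7],[-21.9,-17.9,-2.8,0,0,63.3,8.7],[-25.5,-20.9,-2.8,0,0,73.8,8.7],[-29.1,-23.8,-2.8,0,0,84.4,8.7],[-32.8,-26.8,-2.8,0,0,94.9,8.7],[-36.4,-29.8,-2.8,0,0,105.5,8.7],[-40.1,-32.8,-2.8,0,0,116,8.7],[-43.7,-35.8,-2.8,0,0,126.6,8.7]]]'
python3 -m inch '[[[0,0,0,0,0,0,8.7],[0,0,0,0,0,0,8.7]]]'
python3 - <<'E'
from h import *
s=manip.get_state();print(s);q=s['ee_rot'];R=Ro.from_quat(q[[1,2,3,0]]).as_matrix();print(R)
print(R.T@(np.array([492,86,180])-s['ee_pos']), np.degrees(np.arctan2(R[1,1],R[0,1])))
for n in("side","top"): cv2.imwrite(f"pics/{n}1.png",manip.capture(n))
a=cv2.imread("pics/top1.png")[170:320,120:340]; b=cv2.imread("pics/side1.png")[100:290,130:330]
cv2.imwrite("pics/z1.png",np.hstack([cv2.resize(a,(400,273)),cv2.resize(b,(400,380))[:273]]) )
E
```

```text
time_s: 1.6
ee_pos: [492.6, 84.0, 250.4]
ee_rot: [-0.0, 0.957, 0.292, -0.0]
force: [0.5, 0.3, -0.8]
width: 0.991
time_s: 1.85
ee_pos: [491.4, 85.7, 250.2]
ee_rot: [-0.0, 0.955, 0.295, -0.001]
force: [-2.1, 0.2, -0.4]
width: 0.99
{'time_s': 1.85, 'joint_positions': array([3.36777040e-02, 1.86913712e-01, 1.68402517e+00, 4.23563132e-04,
       1.27211121e+00, 1.00536589e+00]), 'qvel': array([ 0.02301488, -0.00796841,  0.00787084,  0.00040348, -0.0005415 ,
        0.00285838]), 'joint_torque': array([-1.01758372e+00, -3.96958601e+01, -2.75532568e+01, -4.04485152e-02,
       -1.25335129e-01,  2.22272181e-02]), 'ee_pos': array([491.44094404,  85.65041314, 250.23192007]), 'ee_rot': array([-3.86723535e-04,  9.55486334e-01,  2.95034393e-01, -6.49943135e-04]), 'force': array([-2.12744524,  0.18882029, -0.37859103]), 'torque': array([-0.03783737,  0.09608622, -0.00013504]), 'width': 0.9896686955931987}
[[ 8.25908569e-01  5.63802158e-01 -1.47021705e-03]
 [ 5.63803163e-01 -8.25909115e-01  3.55506950e-04]
 [-1.01383008e-03 -1.12252926e-03 -9.99998856e-01]]
[ 0.73003052  0.10530737 70.23114208] -55.68082304658643
```

View pics/z1.png

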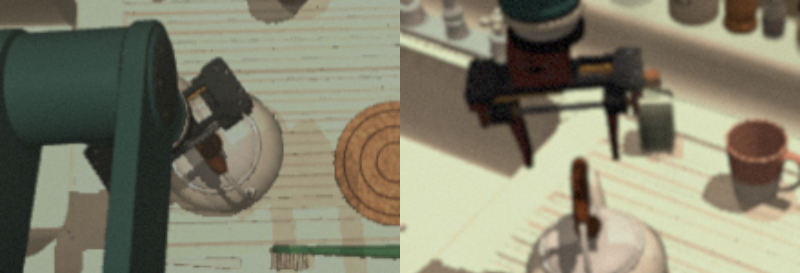

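View pics/side1.png

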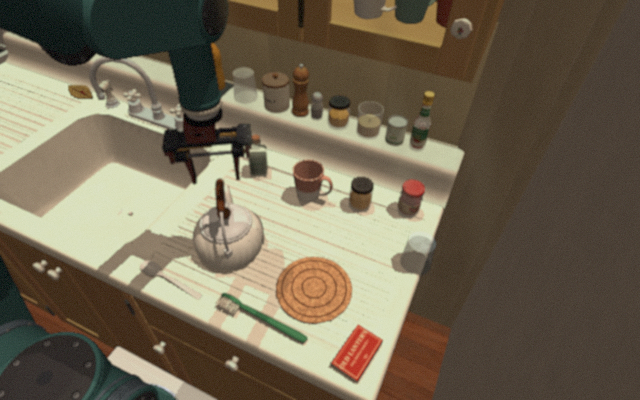

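```bash
python3 - <<'E'
from h import *
y=np.array([.5638,-.8259,0])*44;p=np.array([491.4,85.7,250])
print(proj('side',[p,p+y,p-y,[492,86,211],[492,86,198]]))
a=cv2.imread("pics/side1.png")[120:230,150:300]; cv2.imwrite("pics/z2.png",cv2.resize(a,None,fx=5,fy=5,interpolation=2))
E
```

```text
[[215.81360348 178.04882761]
 [235.52164727 176.23585171]
 [195.88046265 179.88131807]
 [218.37193922 190.04187182]
 [219.17879587 193.95338835]]
```

View pics/z2.png

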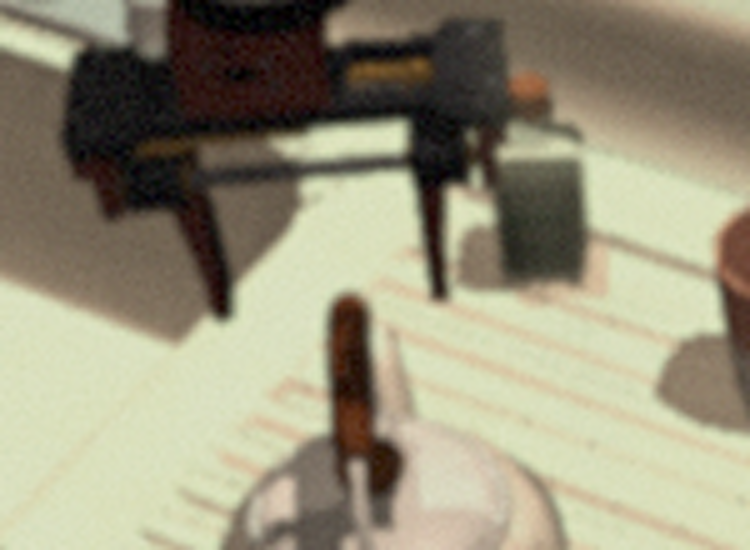

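The fingers straddle the grip. The tips sit about 3 px low in the side view, so I trust the top-camera values (grip 494,88.5; mat 471,-171). Descending now.

```bash
python3 -m inch '[[[0.3,-0.1,2,0,0,0,8.7],[0.3,-0.1,4,0,0,0,8.7],[0.3,-0.1,5.8,0,0,0,8.7],[0.3,-0.1,7,0,0,0,8.7],[0.3,-0.1,7,0,0,0,8.7],[0.3,-0.1,7,0,0,0,5],[0.3,-0.1,7,0,0,0,3],[0.3,-0.1,7,0,0,0,0.5],[0.3,-0.1,7,0,0,0,0.5],[0.3,-0.1,7,0,0,0,0.5],[0.3,-0.1,7,0,0,0,0.5],[0.3,-0.1,7,0,0,0,0.5]]]'
python3 -m inch '[[[0,0,0,0,0,0,0.5],[0,0,0,0,0,0,0.5],[0,0,0,0,0,0,0.5],[0,0,0,0,0,0,0.5]]]'
python3 - <<'E'
from h import *
for n in("side","top"): cv2.imwrite(f"pics/{n}2.png",manip.capture(n))
E
```

```text
time_s: 3.45
ee_pos: [494.1, 87.9, 180.6]
ee_rot: [0.0, 0.956, 0.295, -0.0]
force: [0.3, -1.6, 0.3]
width: 0.23
time_s: 3.95
ee_pos: [494.0, 87.9, 180.6]
ee_rot: [0.0, 0.956, 0.295, -0.0]
force: [-0.3, -0.1, 0.2]
width: 0.228
```

View pics/side2.png

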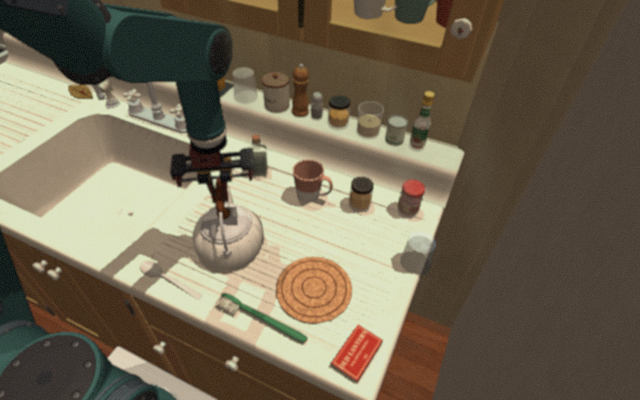

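The side view shows the grip held between the pads at (222,200), opening about 20 mm. Lifting.

```bash
python3 -m inch '[[[0,0,-0.5,0,0,0,0.5],[0,0,-1.2,0,0,0,0.5],[0,0,-2.2,0,0,0,0.5],[0,0,-3.4,0,0,0,0.5],[0,0,-4.6,0,0,0,0.5],[0,0,-5.6,0,0,0,0.5],[0,0,-6,0,0,0,0.5],[0,0,-6,0,0,0,0.5],[0,0,-6,0,0,0,0.5]]]'
python3 - <<'E'
from h import *
s=manip.get_state();q=s['ee_rot'];R=Ro.from_quat(q[[1,2,3,0]]).as_matrix();print(s['ee_pos'],s['force'],s['torque'],R)
print(R.T@np.array([-22.5,-259.5,0]))
for n in("side","top"): cv2.imwrite(f"pics/{n}3.png",manip.capture(n))
E
```

```text
time_s: 5.18
ee_pos: [493.7, 88.0, 240.2]
ee_rot: [-0.0, 0.956, 0.295, -0.001]
force: [0.1, 0.2, -5.3]
width: 0.232
[493.67027174  87.95070441 240.21494095] [ 0.11984331  0.17521419 -5.271905  ] [-0.05997954  0.18538459  0.02918564] [[ 8.26355620e-01  5.63147712e-01 -1.02128153e-03]
 [ 5.63147908e-01 -8.26356110e-01 -1.11500041e-04]
 [-9.06733229e-04 -4.82993874e-04 -9.99999472e-01]]
[-1.64729884e+02  2.01768587e+02  5.19130951e-02]
```

View pics/side3.png

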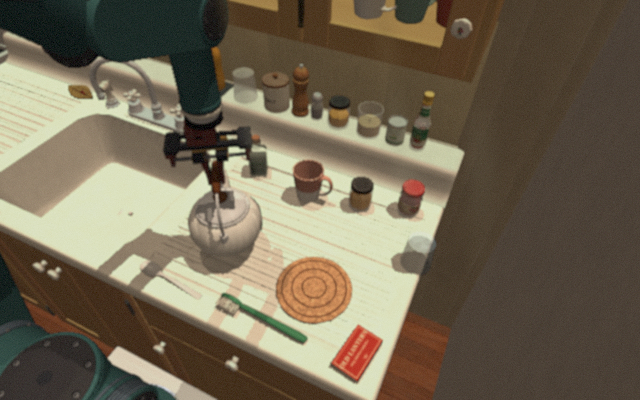

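View pics/top3.png

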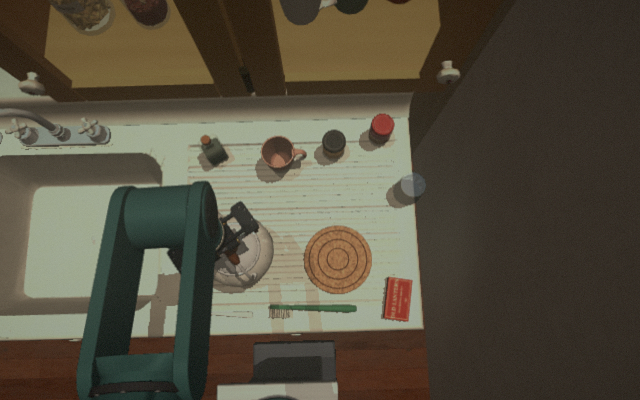

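The kettle is clear of the counter, about 5.3 N, and it hangs level. Carrying it over the mat.

```bash
python3 -m inch '[[[-0.5,0.6,0,0,0,0.2,0.5],[-1.5,1.9,0,0,0,0.6,0.5],[-3.1,3.8,0,0,0,1.1,0.5],[-4.9,6.1,0,0,0,1.8,0.5],[-6.9,8.5,0,0,0,2.4,0.5],[-8.9,10.9,0,0,0,3.1,0.5],[-10.9,13.3,0,0,0,3.8,0.5],[-12.7,15.6,0,0,0,4.5,0.5],[-14.3,17.5,0,0,0,5,0.5],[-15.5,19,0,0,0,5.4,0.5],[-16.2,19.9,0,0,0,5.7,0.5],[-16.5,20.2,0,0,0,5.8,0.5]]]'
python3 -m inch '[[[0,0,0,0,0,0,0.5],[0,0,0,0,0,0,0.5],[0,0,0,0,0,0,0.5]]]'
python3 - <<'E'
from h import *
s=manip.get_state();q=s['ee_rot'];R=Ro.from_quat(q[[1,2,3,0]]).as_matrix();print(s['ee_pos'],s['force'],np.degrees(np.arctan2(R[1,0],R[0,0])))
for n in("side","top"): cv2.imwrite(f"pics/{n}4.png",manip.capture(n))
E
```

```text
time_s: 6.78
ee_pos: [471.4, -172.5, 240.6]
ee_rot: [-0.0, 0.969, 0.246, -0.0]
force: [-0.2, 0.2, -4.7]
width: 0.228
time_s: 7.15
ee_pos: [471.5, -171.3, 240.7]
ee_rot: [-0.0, 0.969, 0.246, -0.0]
force: [0.1, -0.3, -4.7]
width: 0.232
[ 471.5192604  -171.31145377  240.67913227] [ 0.06470916 -0.3167977  -4.72331464] 28.522353323291455
```

View pics/side4.png

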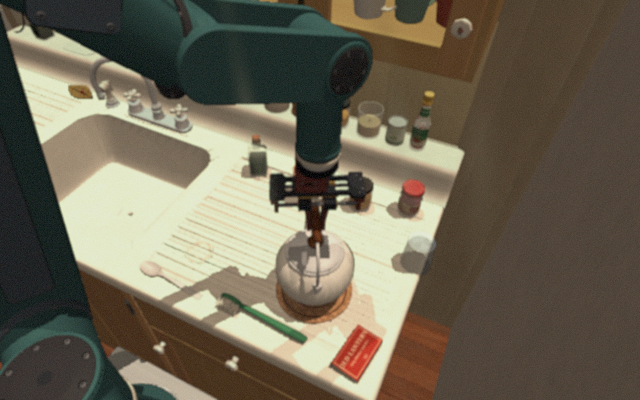

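View pics/top4.png

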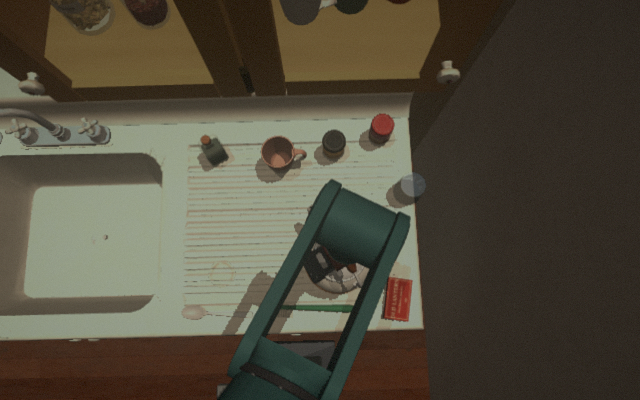

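The kettle hangs over the mat, covering it around (315,285) in the side view. Lowering 53 mm.

```bash
python3 -m inch '[[[0,0,1,0,0,0,0.5],[0,0,2,0,0,0,0.5],[0,0,3,0,0,0,0.5],[0,0,4,0,0,0,0.5],[0,0,4.6,0,0,0,0.5],[0,0,5,0,0,0,0.5],[0,0,5.2,0,0,0,0.5],[0,0,5.3,0,0,0,0.5],[0,0,5.3,0,0,0,0.5],[0,0,5.3,0,0,0,0.5]]]'
```

```text
time_s: 8.5
ee_pos: [471.6, -172.0, 187.9]
ee_rot: [0.0, 0.969, 0.246, 0.0]
force: [-0.2, 1.2, -4.8]
width: 0.232
```

Still carrying the weight, so I'll creep down.

```bash
python3 -m inch '[[[0,0,0.1,0,0,0,0.5],[0,0,0.15,0,0,0,0.5],[0,0,0.15,0,0,0,0.5],[0,0,0.15,0,0,0,0.5]]]'
```

```text
time_s: 9.0
ee_pos: [471.8, -172.3, 186.7]
ee_rot: [0.001, 0.969, 0.246, 0.0]
force: [-1.3, -1.1, 3.6]
width: 0.225
```

The force reversed to +3.6 N, so the kettle is standing on the mat. Releasing and retreating upward.

```bash
python3 -m inch '[[[0,0,0,0,0,0,2.5],[0,0,0,0,0,0,4],[0,0,0,0,0,0,8.7],[0,0,0,0,0,0,8.7],[0,0,0,0,0,0,8.7],[0,0,0,0,0,0,8.7]]]'
python3 -m inch '[[[0,0,-1,0,0,0,8.7],[0,0,-3,0,0,0,8.7],[0,0,-6,0,0,0,8.7],[0,0,-9,0,0,0,8.7],[0,0,-10,0,0,0,8.7],[0,0,-10,0,0,0,8.7]]]'
python3 - <<'E'
from h import *
s=manip.get_state();q=s['ee_rot'];R=Ro.from_quat(q[[1,2,3,0]]).as_matrix();print(R.T@np.array([-60,300,0]),s['ee_pos'])
for n in("side","top"): cv2.imwrite(f"pics/{n}5.png",manip.capture(n))
E
```

```text
time_s: 9.75
ee_pos: [471.5, -171.9, 186.2]
ee_rot: [0.0, 0.969, 0.246, -0.0]
force: [0.2, 0.2, 0.3]
width: 0.816
time_s: 10.5
ee_pos: [471.8, -172.0, 286.7]
ee_rot: [0.001, 0.969, 0.246, 0.0]
force: [-0.3, -0.2, 0.5]
width: 0.99
[ 9.02800397e+01 -2.92317344e+02 -2.90789634e-01] [ 471.75620305 -172.00936907  286.67231758]
```

View pics/side5.png

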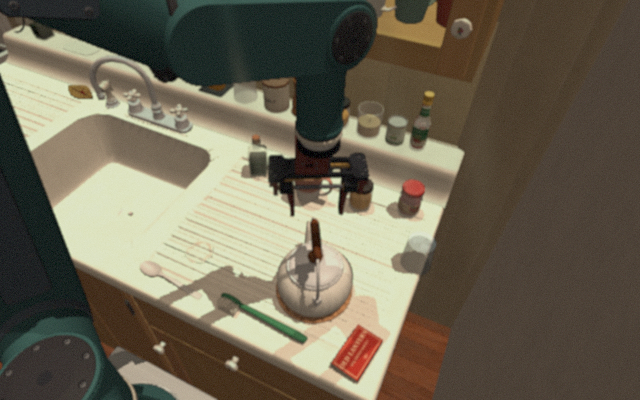

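The kettle stands upright on the mat and the fingers are clear. I'll move the arm aside to check from the top camera.

```bash
python3 -m inch '[[[0.9,-2.9,0,0,0,0,8.7],[1.8,-5.8,0,0,0,0,8.7],[3,-9.7,0,0,0,0,8.7],[4,-13,0,0,0,0,8.7],[5,-16.2,0,0,0,0,8.7],[6,-19.5,0,0,0,0,8.7],[7,-22.7,0,0,0,0,8.7],[8,-26,0,0,0,0,8.7],[9,-29.2,0,0,0,0,8.7],[9,-29.2,0,0,0,0,8.7]]]'
python3 - <<'E'
from h import *
for n in("side","top"): cv2.imwrite(f"pics/{n}6.png",manip.capture(n))
a=cv2.imread("pics/top6.png")[130:310,250:430]; cv2.imwrite("pics/z6.png",cv2.resize(a,None,fx=3.3,fy=3.3,interpolation=2))
a=cv2.imread("pics/side6.png")[150:330,250:450]; cv2.imwrite("pics/zs6.png",cv2.resize(a,None,fx=3.3,fy=3.3,interpolation=2))
E
```

```text
time_s: 11.85
ee_pos: [410.0, 129.0, 284.9]
ee_rot: [-0.0, 0.969, 0.247, -0.001]
force: [-0.4, 0.0, -0.2]
width: 0.989
```

View pics/z6.png

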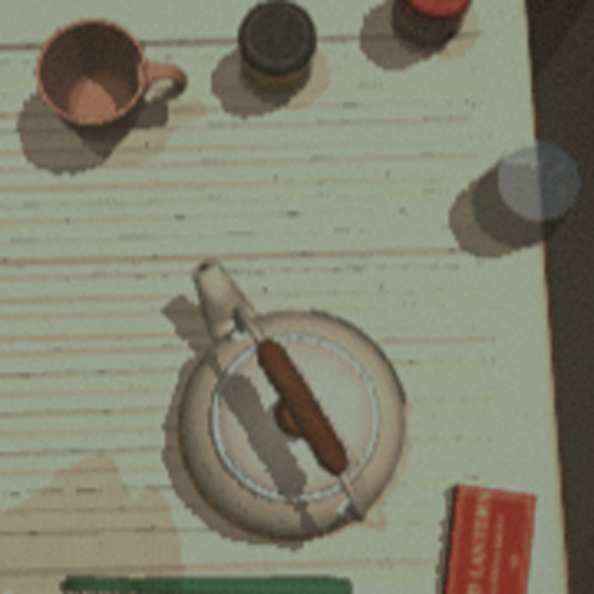

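View pics/zs6.png

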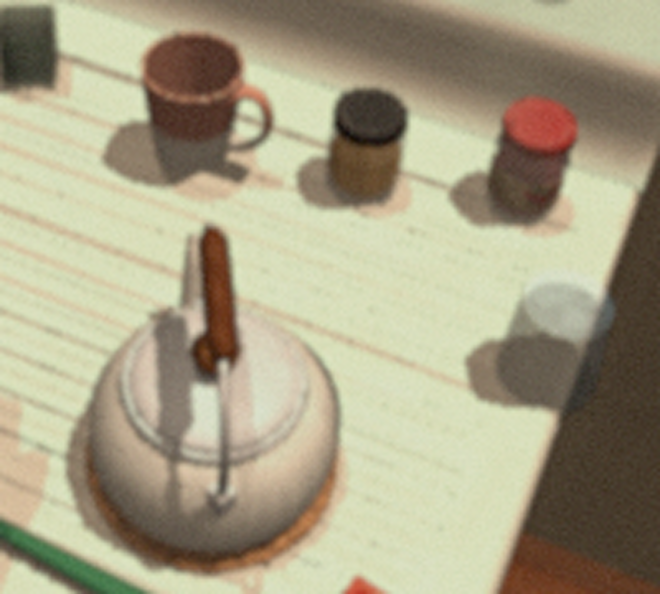

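```bash
python3 - <<'E'
from h import *
t=lambda u,v:(250+u/3.3-.35,130+v/3.3-.35); s=lambda u,v:(250+u/3.3-.35,150+v/3.3-.35)
mug=ray('top',*t(91,72),105)
for n,a,b,M in(('top',t(266,345),t(340,468),mug),('side',s(212,236),s(228,352),ray('side',*s(193,68),105))):
    a=ray(n,*a,200);b=ray(n,*b,200);g=(a+b)/2;d=(a-b)/np.linalg.norm(a-b);w=M-g
    print(n,g,M,np.degrees(np.arctan2(d[1],d[0])),'miss',d[0]*w[1]-d[1]*w[0])
print('spout',ray('top',*t(206,268),100))
E
```

```text
top [ 472.2051077  -172.16434316  200.        ] [755.0496361  -15.51656636 105.        ] 29.08359539838209 miss -0.5902525419209894
side [ 472.15460375 -174.96160009  200.        ] [750.82728776 -20.86444093 105.        ] 31.420652540322934 miss -13.776076314496777
spout [ 591.57777086 -104.89776156  100.        ]
```

```bash
python3 -c "
from bench import manip
print(manip.sign_off())"
```

```text
the job is handed in; nothing more can be done
None
```

The kettle is standing upright on the cork mat with its spout pointing at the mug. I handed the job in at about 12 s of the 35 s allowed. I gripped it by the wooden handle, carried it over and set it down, then let go and moved the arm well clear.

| Check | Top camera | Side camera | Limit |
|---|---|---|---|
| Grip's distance from the mat's middle | about 1 mm | about 6 mm | 25 mm |
| Spout line's distance from the mug's middle | about 1 mm | about 14 mm | 70 mm |

- **Camera disagreement:** the two cameras differed by 3–8 mm on positions. I used the top camera because the gripper tips showed about 3 px low in the side picture. Either reading is well inside the limits.
- **Not measured:** I judged the kettle upright by eye in the last pictures. I did not measure its tilt or speed. Measured against the first pictures, the mug shifted by only 1–3 mm, which is within reading error. I did not remeasure the glass, but the arm never came near it and it looks unmoved.

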